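# Bring a circuit board out from under the microscope and hold its clamp open

### The arm

A 6-joint arm with a two-finger parallel gripper is mounted at the origin on the work surface. World frame = base frame: x ahead of the robot, y to its left, z up, the work surface at z = 0. Lengths are in m, angles in rad, forces in N, time in s.
With the tool pointing down it reaches from about 0.375 to 0.9 m from the base axis. Payload 3.1 kg.
Tool frame: the origin (TCP) lies between the finger pads; the fingertips stand 17 mm ahead of it and the grasp point (between the pads) lies 2 mm behind it (robot.nose_length is the distance from the TCP to the fingertips, in m); z points along the fingers, y is the line along which they close (so a half turn about z gives the same grasp; the last joint's range is limited). The gripper opens to 87 mm and grips with 3 to 60 N. Pads are 19 mm wide; open, the fingers measure 117 mm over their backs; the gripper's body (75 mm by 190 mm) begins 51 mm behind the grasp point.
Start: joints at [-1.438, 0.527, 1.433, -0, 1.181, -0.178], TCP at [0.191, -0.595, 0.24] pointing down, gripper open.
Joint ranges: [-3.08, 3.08], [-0.75, 2.2], [0.22, 2.44], [-1.43, 4.57], [0, 2.65], [-2.85, 2.85]. Speed limits (rad/s): [2.79, 2.79, 3.14, 3.14, 3.14, 3.14].

### API

Orientations are given as a unit quaternion [x, y, z, w].
In Python, from rig import robot, cams gives the robot as it stands.
- The arm moves only by the shell command python3 -m pendant 'ROWS' [FORCE]. ROWS is JSON, a list of rows, each an object with "jaw": the opening, from 0 (shut) to 1 (fully open); "linear": the shift along the tool's x, y, z in cm, a list of three; "twist": the turn about the tool's z in degrees. A call has 1 to 12 rows; each row shifts and turns the commanded pose from where the row before left it, along the tool's axes as they then stand; what a row does not reach is not made up. A row lasts 1/12 s, in which the tool goes at most 41.7 mm and 7.16 degrees, less where a joint would pass 70% of its speed; a pose out of reach is approached as far as the arm can. A call is refused whole if a number of a shift passes 4.17 or a number of a turn 7.16, either way. A call with a gripper value outside its range is refused whole. The fingers move at their own pace and stop on an object; FORCE is the grip in N (left out, the last holds). Time passes only in rows, so rows that do not move let the fingers close. It gives the time, the measured TCP pose, the force, the opening and the grip force at its end, in the units of the state.
- robot.get_obs(): the state, without advancing time (a new reading comes with each control period).
- cams.camera(name): name is "side" or "top"; returns a dict with "color" (384x512x3 uint8, blue, green, red), "depth" (384x512 float32, m along the optical axis (not along the pixel's ray), 0 where there is no reading), "fov_y" (degrees; the focal length in pixels is half the picture's height over the tangent of half this angle, whatever the lens; pixels are square), "cx", "cy" (the principal point, pixels), "k1" (the pictures are not rectified: a ray, as slopes to the right and down, at radius r is drawn at 1 + k1 r^2 times it, then the intrinsics apply), "view" (4x4, takes a point from world to camera coordinates). Camera axes: x right, y down, z forward; pixel columns grow to the right and rows downward; lengths in m; the calibration is good to about 2 mm. A picture is of the moment at which its call begins.
- robot.hand_in(): hands the job in; it is judged then, once.
The state is a dict: "time": time; "q": joint angles; "joint_velocities": joint speeds; "joint_torque": joint torques, N m; "position": TCP position; "tool_rot": TCP orientation; "ft_force": force on the tool from outside, world axes, zero at the start; "moment": the same for the moment, N m; "grip_width": finger opening in m; "grip_force": force on a finger pad.
Only numpy, scipy, OpenCV 4.12 (cv2) and the standard library are available. Lean on these libraries where they do the work, as an engineer would, in place of code of your own. Each camera call takes 0.05 s, during which the arm holds its last target. There are 200 camera calls.

### The job

The circuit board under the microscope has been inspected and the technician opposite wants to lift it out. Take the carriage that carries it by its knob and slide it sideways, fully out to its end stop, with the board still clamped and without bumping the microscope; then pull the spring jaw back by its upright tab until the tab-side edge of the black jaw bar stands on the black line engraved across the bed, and finish while still holding the jaw there, so that the board lies free. Do not touch the board, do not let the jaw snap shut, leave the carriage out at its stop and the other things on the bench where they are.

Things in the scene. Friction and masses are not known exactly. Their poses are not given: they have to be found in the camera images.
- stand: Fixed white base plate, 220 mm (x) by 360 mm (y, -100 to +260) by 12 mm thick, two steel rails along its y. Origin on the bench (z = 0) under the centre line of the carriage at its start. The carriage on it slides along this frame's +y; the jaw on the carriage is pulled along this frame's -x (roughly towards the robot). Turned up to 0.2 rad.
- microscope: Fixed stereo microscope; origin on the bench under its optical axis, axes as the stand. Objective 60 mm and ring light 88 mm across, lowest face 150 mm above the bench; zoom body 105 (x) by 94 mm (y) from 200 mm up, a knob on it to y = +67 mm; eyepieces to x = +150 mm, 430 mm high; post at y = -205 mm. Nothing of it beyond y = +70 mm.
- carriage (a joint): Carriage position along the stand's +y, m: starts at 0 (board under the objective); 0.16 = at the end stop, its bed against two black blocks on the rails, clear of the microscope. About 2 N friction, stays where left. Carriage: aluminium bed, stand x -163 to +72 mm, 130 mm wide (y), 8 mm thick, top 32 mm above the bench; its centre line is at stand y = joint value.
- knob (a point): Centre of the top of the carriage's upright round black knob: 24 mm diameter, gripping part 44 to 78 mm above the bench. On a bracket on the +y side of the bed, 132 mm from the bed's centre line, at stand x = -12 mm; moves with the carriage.
- jaw (a joint): Opening of the spring jaw in m, growing as it is pulled along the stand's -x: about 0 = closed on the board, 0.020 = its back edge on the engraved line, 0.034 = mechanical end. Springs of 300 N/m with preload push it shut: about 6 N at 0, 12 N at 0.020.
- tab (a point): Centre of the top of the jaw's upright steel tab: 32 mm wide (y), 5 mm thick (x), top 88 mm above the bench, free from 43 mm up. It stands 38 mm behind (-x of) the jaw's back edge; clear room for fingers on both sides of it above 55 mm height. Spring barrels lie low, 42 mm either side (tops 49 mm high). Moves with the jaw.
- jaw_edge (a point): Middle of the back (-x, robot side) top edge of the black jaw bar (112 mm long along y, 15 mm thick, top 48 mm above the bench). This is the edge that goes to the line.
- mark (a point): Middle of the thin black line engraved across the bed's top, along y, 32 mm above the bench. 20 mm behind (-x of) the jaw's back edge while the jaw is closed. Moves with the carriage.
- board: Loose green circuit board, 90 mm (x) by 100 mm (y) by 2.4 mm with components up to 11 mm, about 60 g, lying on four supports (underside 40 mm above the bench) between the fixed jaw (+x side) and the spring jaw (-x side); both jaws have a lip that covers its edge by 1 to 3 mm. Origin: centre of its underside.
- reel: Bystander: loose reel of solder, 60 mm diameter, 42 mm high, origin at the centre of its underside.
- spray: Bystander: loose spray can, 66 mm diameter, 190 mm high, origin at the centre of its underside.
- jar: Bystander: loose small amber jar with a black cap, 48 mm diameter, 50 mm high, origin at the centre of its underside.
Mind the look-alikes: they are no part of the job. Of the things like the board, leave any that is yellow; of the rest the smaller one is meant.

How it is judged:
By the outcome, as a careful person would: the job done as asked, in the order asked, and still so for the second after the job is handed in, while the arm keeps its last pose, push and grip.
It also fails if it takes over 53 s, if anything falls off the work surface, if the arm or the gripper's body presses on something with over 40 N, if the wrist force passes 120 N, or if a joint passes its speed limit or range.

## Working session

There is one attempt and no reset: what is moved stays moved. The work goes in short steps, Python scripts to look and compute and a shell command to move; the robot and the scene stay as the last step left them, time stands still between calls to the robot, and variables do not carry over. Pictures are saved under pics/ and viewed, at most 10 in all, crops included, and the job is handed in when it is done.

```bash
mkdir -p pics
cat > h.py <<'E'
import numpy as np, cv2
from rig import robot, cams
def grab(n):
    c=cams.camera(n); np.savez('/tmp/'+n+'.npz',**c); return c
def load(n): return dict(np.load('/tmp/'+n+'.npz'))
def K(c):
    f=192/np.tan(np.radians(float(c['fov_y']))/2)
    return np.array([[f,0,c['cx']],[0,f,c['cy']],[0,0,1.]],float)
def ray(c,u,v):
    d=(np.array([u,v],float)-[c['cx'],c['cy']])/K(c)[0,0]
    s=d.copy()
    for _ in range(30): s=d/(1+float(c['k1'])*(s@s))
    V=np.linalg.inv(c['view']); return V[:3,3],V[:3,:3]@np.r_[s,1]
def atz(c,u,v,z):
    o,d=ray(c,u,v); return o+d*(z-o[2])/d[2]
def dep(c,u,v):
    o,d=ray(c,u,v); return o+d*c['depth'][int(round(v)),int(round(u))]
def proj(c,p):
    p=c['view']@np.r_[p,1]; s=p[:2]/p[2]; s=s*(1+float(c['k1'])*(s@s)); return s*K(c)[0,0]+[c['cx'],c['cy']]
E
python3 - <<'E'
from h import *
for n in('top','side'):
    c=grab(n); cv2.imwrite(f'pics/{n}1.png',cv2.resize(c['color'],(800,600),interpolation=cv2.INTER_CUBIC)); print(n,c['fov_y'],c['k1'],np.linalg.inv(c['view'])[:3].round(3).tolist())
o=robot.get_obs();print(o)
E
```

```text
top 50.00229300023136 -0.09127256813255734 [[0.009, -0.975, 0.221, 0.206], [-1.0, -0.008, 0.005, -0.121], [-0.003, -0.221, -0.975, 1.566]]
side 55.17060015039341 -0.02143222047813937 [[-0.995, -0.058, 0.076, 0.451], [-0.093, 0.744, -0.662, 0.715], [-0.018, -0.666, -0.746, 1.043]]
{'time': 0.1, 'q': array([-1.43852861e+00,  5.28357353e-01,  1.43379729e+00, -1.17714285e-05,
        1.18136339e+00, -1.78489592e-01]), 'joint_velocities': array([-0.00198919, -0.0018577 , -0.00252608,  0.0005639 , -0.00072436,
       -0.00116977]), 'joint_torque': array([ 3.46135903e-04, -4.40984380e+01, -1.77150607e+01,  6.35682978e-02,
        5.33603760e-02, -4.08625010e-05]), 'position': array([ 0.1910593 , -0.59442059,  0.23867182]), 'tool_rot': array([ 9.87952199e-01,  1.54756346e-01,  1.68052685e-05, -9.62558374e-04]), 'ft_force': array([0.32865366, 0.14632397, 0.21838708]), 'moment': array([-0.01144007,  0.00843164,  0.02440362]), 'grip_force': 0.0, 'grip_width': 0.08702907646196444}
```

View pics/top1.png

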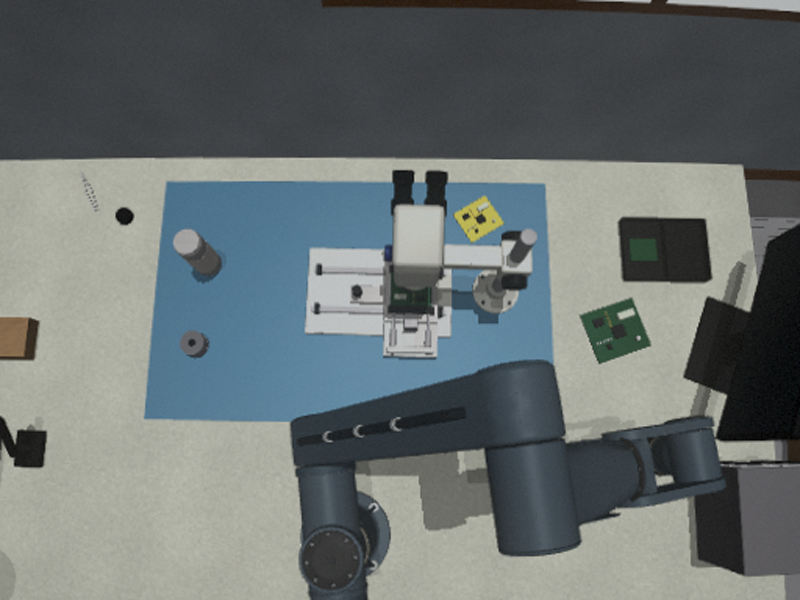

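View pics/side1.png

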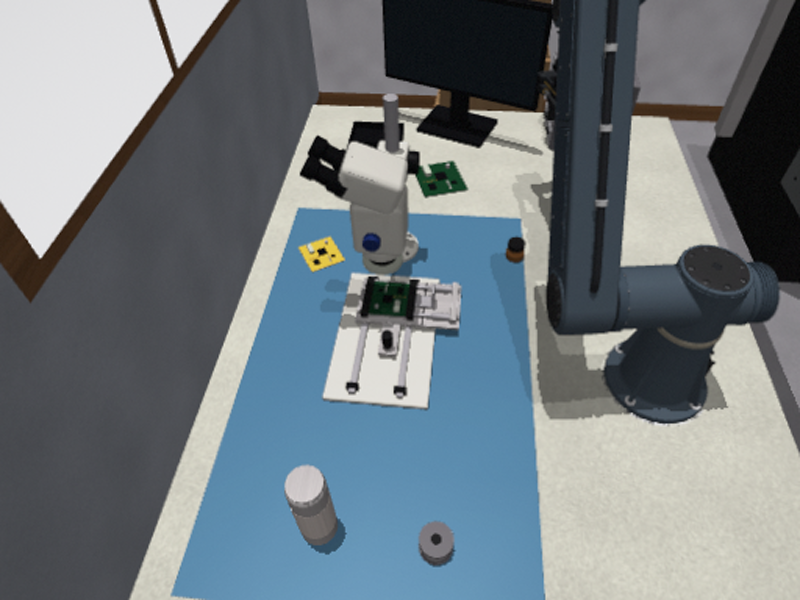

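The top view shows the stand at about (375,290), the knob at (357,291), the tab near (410,325) and the reel at (193,343). The side view shows the knob at (387,338), the tab near (428,300) and the jar at (515,250). I'll enlarge both.

Run:
```python
from h import *
for n,(u,v,w,h) in {'top':(190,145,112,84),'side':(200,160,112,112)}.items():
    c=load(n); s=7 if n=='top' else 5.35
    cv2.imwrite(f'pics/{n}crop.png',cv2.resize(c['color'][v:v+h,u:u+w],None,fx=s,fy=s,interpolation=cv2.INTER_CUBIC))
```

```text
(no output)
```

View pics/topcrop.png

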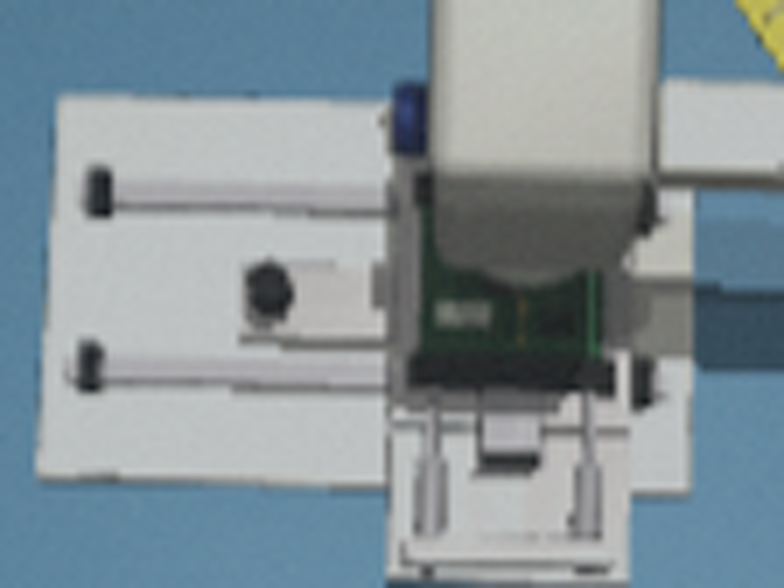

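View pics/sidecrop.png

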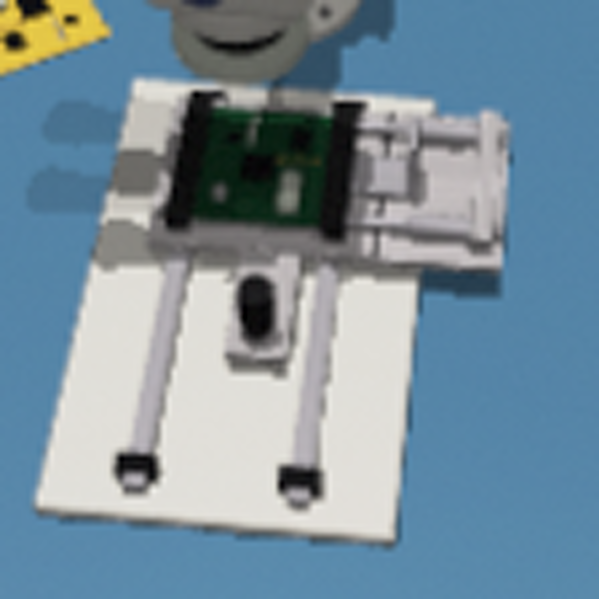

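```bash
cat >> h.py <<'E'
from scipy.optimize import least_squares
T=lambda x,y:((x+.5)/7-.5+190,(y+.5)/7-.5+145)
S=lambda x,y:((x+.5)/5.35-.5+200,(y+.5)/5.35-.5+160)
def fr(p): return np.array([[np.cos(p[2]),-np.sin(p[2])],[np.sin(p[2]),np.cos(p[2])]])
E
python3 - <<'E'
from h import *
t,s=load('top'),load('side')
L=[(t,T(58,95),.11,.26),(t,T(38,478),-.11,.26),(t,T(690,493),-.11,-.1),(s,S(38,512),.11,.26),(s,S(393,543),-.11,.26),(s,S(135,80),.11,-.1)]
W=[atz(c,*uv,.012)[:2] for c,uv,*_ in L]; Q=np.array([l[2:] for l in L])
r=least_squares(lambda p:(p[:2]+Q@fr(p).T-W).ravel(),[.5,0,0])
p=r.x; print(p,(r.fun.reshape(-1,2)*1000).round(1).tolist())
def st(P): return (fr(p).T@(P[:2]-p[:2])).round(4),P.round(4)
print('knob',st(atz(t,*T(268,285),.078)),st(atz(s,*S(257,285),.078)), dep(t,*T(268,287)),dep(s,*S(257,285)))
print('tabtop edge',st(atz(t,*T(510,405),.088)),'side',st(atz(s,*S(393,157),.088)),dep(s,*S(393,180)))
print('line',st(atz(t,*T(405,424),.032)),st(atz(t,*T(625,430),.032)),st(atz(s,*S(375,250),.032)))
print('jawedge',st(atz(t,*T(510,390),.048)),'side',st(atz(s,*S(338,235),.048)))
w=lambda x,y,z:np.r_[p[:2]+fr(p)@[x,y],z]
print('pred knob',w(-.012,.132,.078),'end',w(-.012,.292,.078))
for nm,P in dict(knob=w(-.012,.132,.078)).items(): print(nm,proj(t,P),proj(s,P))
E
```

```text
[ 0.57973941 -0.14617185 -0.01345423] [[-0.3, 3.3], [-0.9, 4.0], [-0.7, 1.0], [2.7, -2.6], [-2.7, -3.0], [1.9, -2.8]]
knob (array([-0.0135,  0.129 ]), array([ 0.568, -0.017,  0.078])) (array([-0.0118,  0.1294]), array([ 0.5697, -0.0166,  0.078 ])) [ 0.5673119  -0.01693422  0.07612915] [ 0.57008156 -0.0188892   0.0749853 ]
tabtop edge (array([-0.0777, -0.0007]), array([ 0.502 , -0.1458,  0.088 ])) side (array([-0.0876,  0.0259]), array([ 0.4925, -0.1191,  0.088 ])) [ 0.49328504 -0.14212879  0.03819655]
line (array([-0.0782,  0.0552]), array([ 0.5023, -0.0899,  0.032 ])) (array([-0.0789, -0.0641]), array([ 0.5   , -0.2092,  0.032 ])) (array([-0.0792,  0.0588]), array([ 0.5014, -0.0863,  0.032 ]))
jawedge (array([-0.0615, -0.0011]), array([ 0.5183, -0.1465,  0.048 ])) side (array([-0.0552,  0.0613]), array([ 0.5254, -0.0841,  0.048 ]))
pred knob [ 0.5695164  -0.01402235  0.078     ] end [0.57166901 0.14596317 0.078     ]
knob [227.05769459 184.87088676] [247.60326804 213.48918631]
```

```bash
R='{"jaw":1,"linear":[0,0,0],"twist":-7.14}'; python3 -m pendant '[{"jaw":1,"linear":[0,0,0],"twist":-7.14},{"jaw":1,"linear":[0,0,0],"twist":-7.14},{"jaw":1,"linear":[0,0,0],"twist":-7.14},{"jaw":1,"linear":[0,0,0],"twist":-7.14},{"jaw":1,"linear":[0,0,0],"twist":-7.14},{"jaw":1,"linear":[0,0,0],"twist":-7.14},{"jaw":1,"linear":[0,0,0],"twist":-7.14},{"jaw":1,"linear":[0,0,0],"twist":-7.14},{"jaw":1,"linear":[0,0,0],"twist":-7.14},{"jaw":1,"linear":[0,0,0],"twist":-7.14}]' 20
python3 -m pendant '[{"jaw":1,"linear":[3,1.6,0],"twist":0},{"jaw":1,"linear":[3,1.6,0],"twist":0},{"jaw":1,"linear":[3,1.6,0],"twist":0},{"jaw":1,"linear":[3,1.6,0],"twist":0},{"jaw":1,"linear":[3,1.6,0],"twist":0},{"jaw":1,"linear":[3,1.6,0],"twist":0},{"jaw":1,"linear":[3,1.6,0],"twist":0},{"jaw":1,"linear":[3,1.6,0],"twist":0},{"jaw":1,"linear":[3,1.6,0],"twist":0},{"jaw":1,"linear":[3,1.6,0],"twist":0},{"jaw":1,"linear":[0,0,0],"twist":0}]'
```

```text
time: 0.93
position: [0.1911, -0.5946, 0.239]
tool_rot: [0.71, 0.704, 0.0, -0.001]
ft_force: [-0.7, -0.2, 0.1]
grip_width: 0.087
grip_force: 0.0
time: 1.85
position: [0.356, -0.2911, 0.239]
tool_rot: [0.71, 0.704, 0.001, -0.002]
ft_force: [-0.7, -0.2, 0.7]
grip_width: 0.087
grip_force: 0.0
```

```bash
python3 -m pendant '[{"jaw":1,"linear":[3,0.2,0],"twist":0},{"jaw":1,"linear":[3,0.2,0],"twist":0},{"jaw":1,"linear":[3,0.2,0],"twist":0},{"jaw":1,"linear":[3,0.2,0],"twist":0},{"jaw":1,"linear":[3,0.2,0],"twist":0},{"jaw":1,"linear":[3,0.2,0],"twist":0},{"jaw":1,"linear":[3,0.2,0],"twist":0},{"jaw":1,"linear":[3,0.2,0],"twist":0},{"jaw":1,"linear":[3,0.2,0],"twist":0},{"jaw":1,"linear":[3,0.2,0],"twist":0},{"jaw":1,"linear":[3,0.2,0],"twist":0},{"jaw":1,"linear":[3,0.2,0],"twist":0}]'
python3 -m pendant '[{"jaw":1,"linear":[1,3,0],"twist":0},{"jaw":1,"linear":[1,3,0],"twist":0},{"jaw":1,"linear":[0,3,0],"twist":0},{"jaw":1,"linear":[0,3,0],"twist":0},{"jaw":1,"linear":[0,3,0],"twist":0},{"jaw":1,"linear":[0,3,0],"twist":0},{"jaw":1,"linear":[0,1,0],"twist":0},{"jaw":1,"linear":[0,0,0],"twist":0}]'
python3 - <<'E'
from h import *
o=robot.get_obs();print(o['position'],o['tool_rot'],o['q'])
t=grab('top');s=grab('side')
a=t['color'][110:260,160:340];b=s['color'][60:240,180:340]
cv2.imwrite('pics/c2.png',np.hstack([cv2.resize(a,(450,375)),cv2.resize(b,(333,375))]))
E
```

```text
time: 2.85
position: [0.3843, 0.0634, 0.2395]
tool_rot: [0.712, 0.702, -0.0, 0.0]
ft_force: [1.2, -0.5, 0.0]
grip_width: 0.0874
grip_force: 0.0
time: 3.52
position: [0.5771, 0.0789, 0.239]
tool_rot: [0.712, 0.702, 0.0, 0.001]
ft_force: [-0.6, -0.9, -0.7]
grip_width: 0.0872
grip_force: 0.0
[0.57706858 0.07890325 0.23898455] [7.12215500e-01 7.01960460e-01 4.30239598e-04 6.39749470e-04] [-5.57503771e-02  4.70084830e-01  1.54366081e+00 -2.46538339e-04
  1.12632124e+00 -4.11415918e-02]
```

View pics/c2.png

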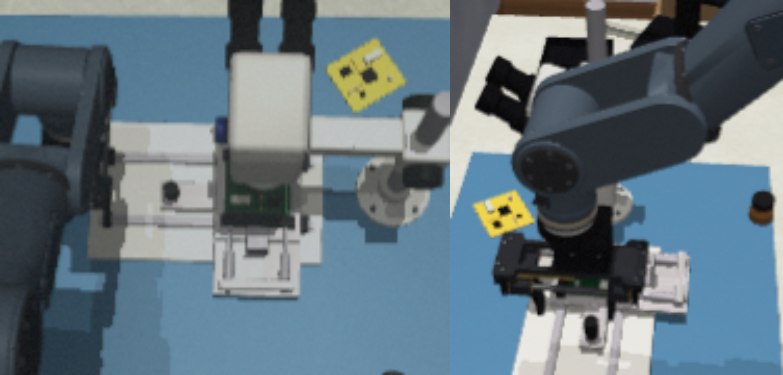

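The top view shows the wrist, right edge at (115,100) of the composite, still left of the microscope's blue knob at (220,125). The side view shows the open fingers above the stand. I'll measure the clearance from depth.

Run:
```python
from h import *
for n in('top','side'):
    c=load(n); P=[]
    for v in range(60,260):
        for u in range(150,340):
            if c['depth'][v,u]>0: P.append(dep(c,u,v))
    P=np.array(P)
    for z0 in np.arange(.1,.5,.04):
        k=P[(abs(P[:,2]-z0-.02)<.02)&(P[:,0]>.42)&(P[:,0]<.78)]
        a=k[k[:,1]>-.05];b=k[k[:,1]<-.05]
        print(n,round(z0,2),'arm minY',a[a[:,1].argmin()].round(3) if len(a) else None,'scope maxY',b[b[:,1].argmax()].round(3) if len(b) else None)
```

```text
top 0.1 arm minY None scope maxY [ 0.592 -0.344  0.118]
top 0.14 arm minY None scope maxY [ 0.554 -0.132  0.172]
top 0.18 arm minY None scope maxY None
top 0.22 arm minY None scope maxY [ 0.549 -0.108  0.234]
top 0.26 arm minY [0.655 0.042 0.299] scope maxY [ 0.612 -0.088  0.278]
top 0.3 arm minY [0.647 0.041 0.303] scope maxY [ 0.546 -0.109  0.307]
top 0.34 arm minY [0.501 0.047 0.341] scope maxY [ 0.549 -0.112  0.345]
top 0.38 arm minY [0.567 0.044 0.386] scope maxY [ 0.67  -0.102  0.396]
top 0.42 arm minY [0.546 0.071 0.455] scope maxY [ 0.712 -0.105  0.425]
top 0.46 arm minY [0.545 0.062 0.496] scope maxY None
side 0.1 arm minY None scope maxY [ 0.43  -0.899  0.136]
side 0.14 arm minY None scope maxY None
side 0.18 arm minY [0.523 0.092 0.219] scope maxY None
side 0.22 arm minY [0.617 0.073 0.245] scope maxY [ 0.559 -0.102  0.252]
side 0.26 arm minY [0.621 0.055 0.299] scope maxY [ 0.562 -0.103  0.264]
side 0.3 arm minY [0.644 0.045 0.331] scope maxY [ 0.591 -0.342  0.337]
side 0.34 arm minY [0.524 0.06  0.348] scope maxY [ 0.671 -0.102  0.379]
side 0.38 arm minY [0.529 0.046 0.389] scope maxY [ 0.665 -0.097  0.394]
side 0.42 arm minY [0.54  0.073 0.438] scope maxY [ 0.706 -0.101  0.42 ]
side 0.46 arm minY [0.544 0.097 0.46 ] scope maxY None
```

```bash
python3 -m pendant '[{"jaw":1,"linear":[-2.4,-0.17,1],"twist":0},{"jaw":1,"linear":[-2.4,-0.16,1],"twist":0},{"jaw":1,"linear":[-2.4,-0.17,1],"twist":0},{"jaw":1,"linear":[-2.4,-0.16,1],"twist":0},{"jaw":1,"linear":[0,0,2.5],"twist":0},{"jaw":1,"linear":[0,0,2.5],"twist":0},{"jaw":1,"linear":[0,0,2.5],"twist":0},{"jaw":1,"linear":[0,0,2],"twist":0},{"jaw":1,"linear":[0,0,0],"twist":0}]'
python3 - <<'E'
from h import *
o=robot.get_obs();print(o['position'],o['q'])
t=grab('top');s=grab('side')
a=t['color'][110:260,160:340];b=s['color'][100:260,170:330]
cv2.imwrite('pics/c3.png',np.hstack([cv2.resize(a,(450,375)),cv2.resize(b,(350,375))]))
E
```

```text
time: 4.37
position: [0.5615, -0.0153, 0.1013]
tool_rot: [0.712, 0.702, -0.003, -0.004]
ft_force: [0.1, 0.6, 0.7]
grip_width: 0.087
grip_force: 0.0
[ 0.56148502 -0.01532593  0.10129672] [-2.26168921e-01  6.43083854e-01  1.69977075e+00 -1.19924229e-04
  8.09234423e-01 -2.11997959e-01]
```

View pics/c3.png

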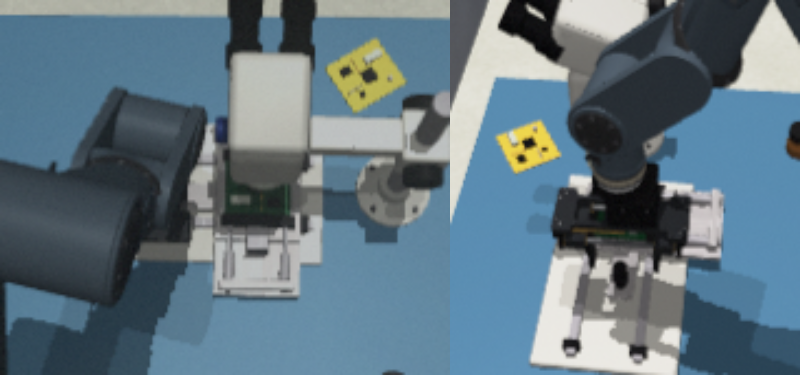

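The wrist's near corner (205,115) clears the blue knob (218,125), and the black knob sits between the open fingers in the side view at (620,275).

```bash
python3 -m pendant '[{"jaw":1,"linear":[0,0.7,1],"twist":0},{"jaw":1,"linear":[-0.1,0,1.4],"twist":0},{"jaw":1,"linear":[0,0,1.3],"twist":0},{"jaw":1,"linear":[0,0,0],"twist":0},{"jaw":1,"linear":[0,0,0],"twist":0}]'
```

```text
time: 4.88
position: [0.5741, -0.0172, 0.0681]
tool_rot: [0.712, 0.702, 0.0, 0.0]
ft_force: [0.1, 0.2, 0.8]
grip_width: 0.087
grip_force: 0.0
```

```bash
python3 -m pendant '[{"jaw":1,"linear":[0,-0.5,0.4],"twist":0},{"jaw":0.6,"linear":[0,0,0],"twist":0},{"jaw":0.4,"linear":[0,0,0],"twist":0},{"jaw":0.2,"linear":[0,0,0],"twist":0},{"jaw":0,"linear":[0,0,0],"twist":0},{"jaw":0,"linear":[0,0,0],"twist":0},{"jaw":0,"linear":[0,0,0],"twist":0},{"jaw":0,"linear":[0,0,0],"twist":0}]' 20
```

```text
time: 5.55
position: [0.5687, -0.0172, 0.0636]
tool_rot: [0.712, 0.702, 0.0, 0.0]
ft_force: [0.7, -0.4, -0.2]
grip_width: 0.0481
grip_force: 0.0
```

```bash
python3 -m pendant '[{"jaw":0,"linear":[0,0,0],"twist":0},{"jaw":0,"linear":[0,0,0],"twist":0},{"jaw":0,"linear":[0,0,0],"twist":0},{"jaw":0,"linear":[0,0,0],"twist":0},{"jaw":0,"linear":[0,0,0],"twist":0},{"jaw":0,"linear":[0,0,0],"twist":0},{"jaw":0,"linear":[0,0,0],"twist":0},{"jaw":0,"linear":[0,0,0],"twist":0}]' 20
```

```text
time: 6.22
position: [0.5711, -0.0173, 0.0637]
tool_rot: [0.712, 0.702, 0.002, 0.002]
ft_force: [4.2, 1.8, -3.6]
grip_width: 0.0232
grip_force: 20.0
```

```bash
python3 -m pendant '[{"jaw":0,"linear":[0.5,0.1,0],"twist":0},{"jaw":0,"linear":[1,0,0],"twist":0},{"jaw":0,"linear":[1.4,0,0],"twist":0},{"jaw":0,"linear":[1.5,0,0],"twist":0},{"jaw":0,"linear":[1.5,0,0],"twist":0},{"jaw":0,"linear":[1.5,0,0],"twist":0},{"jaw":0,"linear":[1.5,0,0],"twist":0},{"jaw":0,"linear":[1.5,0,0],"twist":0},{"jaw":0,"linear":[1.5,0,0],"twist":0},{"jaw":0,"linear":[1.4,0,0],"twist":0},{"jaw":0,"linear":[1,0,0],"twist":0},{"jaw":0,"linear":[0.5,0,0],"twist":0}]'
python3 -m pendant '[{"jaw":0,"linear":[0,0,0],"twist":0},{"jaw":0,"linear":[0,0,0],"twist":0}]'
```

```text
time: 7.22
position: [0.5738, 0.1323, 0.0637]
tool_rot: [0.711, 0.703, 0.002, 0.002]
ft_force: [6.5, -3.2, -4.4]
grip_width: 0.0235
grip_force: 20.0
time: 7.38
position: [0.5738, 0.1324, 0.0637]
tool_rot: [0.712, 0.702, 0.002, 0.001]
ft_force: [5.1, 1.8, -4.5]
grip_width: 0.0235
grip_force: 20.0
```

```bash
python3 -m pendant '[{"jaw":0,"linear":[0.3,0.1,0],"twist":0},{"jaw":0,"linear":[0.3,0.1,0],"twist":0},{"jaw":0,"linear":[0.2,0,0],"twist":0},{"jaw":0,"linear":[0.1,0,0],"twist":0},{"jaw":0,"linear":[0.1,0,0],"twist":0},{"jaw":0,"linear":[0.1,0,0],"twist":0},{"jaw":0,"linear":[0,0,0],"twist":0}]'
python3 -m pendant '[{"jaw":0,"linear":[0.1,0,0],"twist":0},{"jaw":0,"linear":[0.1,0,0],"twist":0},{"jaw":0,"linear":[0,0,0],"twist":0}]'
```

```text
time: 7.97
position: [0.574, 0.1419, 0.0637]
tool_rot: [0.712, 0.702, 0.0, 0.0]
ft_force: [4.3, -1.0, -1.7]
grip_width: 0.0232
grip_force: 20.0
time: 8.22
position: [0.574, 0.1428, 0.0637]
tool_rot: [0.712, 0.702, -0.001, 0.001]
ft_force: [3.4, -4.5, -1.2]
grip_width: 0.0234
grip_force: 20.0
```

```bash
python3 -m pendant '[{"jaw":0,"linear":[0.1,0,0],"twist":0},{"jaw":0,"linear":[0.1,0,0],"twist":0},{"jaw":0,"linear":[0,0,0],"twist":0}]'
```

```text
time: 8.47
position: [0.574, 0.1429, 0.0636]
tool_rot: [0.711, 0.703, -0.002, 0.002]
ft_force: [2.3, -11.1, -0.1]
grip_width: 0.0232
grip_force: 20.0
```

```bash
python3 -m pendant '[{"jaw":0,"linear":[-0.3,0,0],"twist":0},{"jaw":0.3,"linear":[0,0,0],"twist":0},{"jaw":0.5,"linear":[0,0,0],"twist":0},{"jaw":0.7,"linear":[0,0,0],"twist":0},{"jaw":0.7,"linear":[0,0,0],"twist":0},{"jaw":0.7,"linear":[0,0,0],"twist":0},{"jaw":0.7,"linear":[0,0,-1],"twist":0},{"jaw":0.7,"linear":[0,0,-2],"twist":0},{"jaw":0.7,"linear":[0,0,-3],"twist":0},{"jaw":0.7,"linear":[0,0,-3],"twist":0},{"jaw":0.7,"linear":[0,0,-3],"twist":0},{"jaw":0.7,"linear":[0,0,-2],"twist":0}]'
python3 -m pendant '[{"jaw":0.7,"linear":[3,-1,0],"twist":0},{"jaw":0.7,"linear":[3,-1,0],"twist":0},{"jaw":0.7,"linear":[3,-1,0],"twist":0},{"jaw":0.7,"linear":[3,-1,0],"twist":0},{"jaw":0.7,"linear":[3,-1,0],"twist":0},{"jaw":0.7,"linear":[3,-1,0],"twist":0},{"jaw":0.7,"linear":[0,0,0],"twist":0}]'
python3 - <<'E'
from h import *
t=grab('top');s=grab('side')
b=t['color'][125:235,130:280];d=s['color'][150:290,170:310]
cv2.imwrite('pics/c4.png',np.vstack([cv2.resize(b,(600,440),interpolation=3)])); cv2.imwrite('pics/c4s.png',cv2.resize(d,(560,560),interpolation=3))
E
```

```text
time: 9.47
position: [0.5744, 0.1431, 0.2072]
tool_rot: [0.712, 0.702, 0.001, 0.001]
ft_force: [1.0, 0.2, -0.5]
grip_width: 0.0606
grip_force: 0.0
time: 10.05
position: [0.5135, 0.3286, 0.2044]
tool_rot: [0.71, 0.704, 0.001, -0.001]
ft_force: [0.2, 0.5, -0.7]
grip_width: 0.0606
grip_force: 0.0
```

View pics/c4.png

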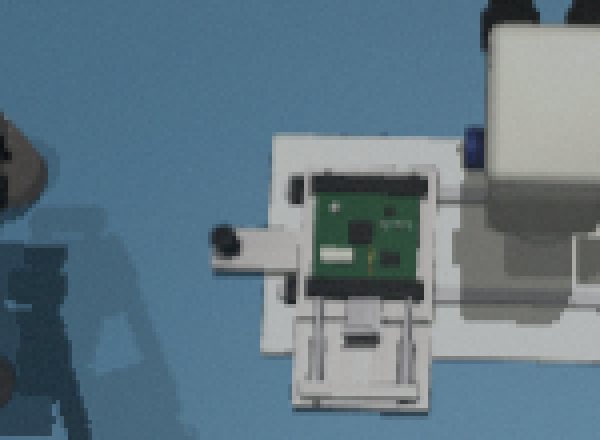

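The board is clamped and the carriage sits against the black stops at (297,190) and (292,288). The tab is at about (362,325), the jaw's back edge near row 297 and the line at row 320. The spray can shows at (20,170), so I'll check it against the arm.

View pics/c4s.png

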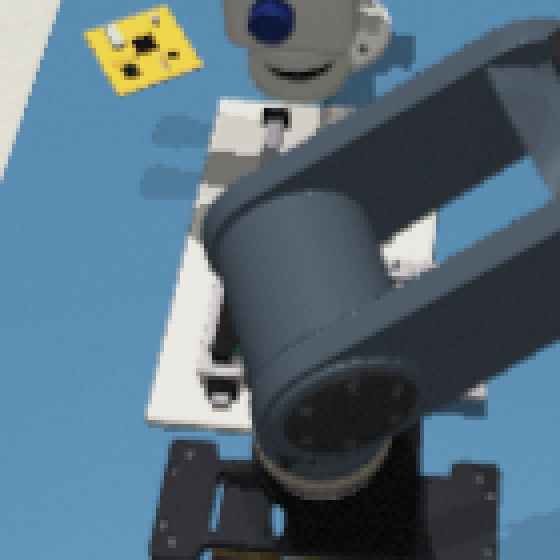

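Run:
```python
from h import *
t,s=load('top'),load('side')
print('spray lid',atz(t,188*.64,240*.64,.19))
U=lambda x,y:((x+.5)/4-.5+130,(y+.5)/4-.5+125)
for n,a,b,z in[('knob',227,240,.078),('lineL',302,320,.032),('lineR',424,322,.032),('edgeL',304,296,.048),('edgeR',423,297,.048),('tabtopL',345,323,.088),('tabtopR',381,323,.088),('tabbot',362,345,.043)]:
    print(n,atz(t,*U(a,b),z).round(4),dep(t,*U(a,b)).round(4))
print(proj(t,[.487,.012,.088]), (proj(t,[.487,.012,.088])-[130,125]+.5)*4-.5,(proj(s,[.487,.012,.088])-[170,150]+.5)*4-.5)
```

```text
spray lid [0.65316772 0.3598896  0.19      ]
knob [0.5692 0.1381 0.078 ] [0.5692 0.1381 0.078 ]
lineL [0.5028 0.0709 0.032 ] [0.5008 0.0697 0.0422]
lineR [ 0.5019 -0.0451  0.032 ] [ 0.5025 -0.045   0.0292]
edgeL [0.5228 0.0678 0.048 ] [0.5259 0.0697 0.0331]
edgeR [ 0.5228 -0.0445  0.048 ] [ 0.5237 -0.0443  0.0437]
tabtopL [0.4895 0.0244 0.088 ] [0.4994 0.0295 0.0365]
tabtopR [ 0.4898 -0.0086  0.088 ] [ 0.5005 -0.0044  0.0325]
tabbot [0.4773 0.0122 0.043 ] [0.4795 0.0133 0.0306]
[219.24036112 206.08169836] [358.46144447 325.82679345] [409.91076603 280.13519196]
```

The side view shows the arm hiding the tab. In the top crop the dark patch (345–380, 333–347) is the tab's near face, so its top edge is at about row 331. I'll check that with depth.

Run:
```python
from h import *
t=load('top')
for v in range(203,214): print(v,(v-125+.5)*4-.5,[tuple(dep(t,u,v).round(3)) for u in (217,220,223)], t['color'][v,220])
```

```text
203 313.5 [(np.float64(0.508), np.float64(0.025), np.float64(0.038)), (np.float64(0.509), np.float64(0.014), np.float64(0.036)), (np.float64(0.507), np.float64(0.002), np.float64(0.046))] [157 154 155]
204 317.5 [(np.float64(0.504), np.float64(0.025), np.float64(0.038)), (np.float64(0.505), np.float64(0.014), np.float64(0.038)), (np.float64(0.503), np.float64(0.002), np.float64(0.044))] [158 155 154]
205 321.5 [(np.float64(0.5), np.float64(0.025), np.float64(0.04)), (np.float64(0.5), np.float64(0.013), np.float64(0.043)), (np.float64(0.501), np.float64(0.002), np.float64(0.037))] [159 157 156]
206 325.5 [(np.float64(0.496), np.float64(0.025), np.float64(0.043)), (np.float64(0.494), np.float64(0.013), np.float64(0.05)), (np.float64(0.497), np.float64(0.002), np.float64(0.036))] [144 142 142]
207 329.5 [(np.float64(0.483), np.float64(0.02), np.float64(0.089)), (np.float64(0.484), np.float64(0.009), np.float64(0.088)), (np.float64(0.483), np.float64(-0.002), np.float64(0.09))] [156 153 153]
208 333.5 [(np.float64(0.482), np.float64(0.021), np.float64(0.077)), (np.float64(0.48), np.float
[... 397 characters left out ...]
t64(0.014), np.float64(0.032)), (np.float64(0.481), np.float64(0.002), np.float64(0.04))] [66 65 63]
211 345.5 [(np.float64(0.478), np.float64(0.025), np.float64(0.034)), (np.float64(0.479), np.float64(0.014), np.float64(0.03)), (np.float64(0.48), np.float64(0.003), np.float64(0.028))] [90 90 89]
212 349.5 [(np.float64(0.476), np.float64(0.025), np.float64(0.026)), (np.float64(0.476), np.float64(0.014), np.float64(0.023)), (np.float64(0.475), np.float64(0.002), np.float64(0.033))] [153 153 152]
213 353.5 [(np.float64(0.471), np.float64(0.025), np.float64(0.033)), (np.float64(0.47), np.float64(0.013), np.float64(0.036)), (np.float64(0.471), np.float64(0.002), np.float64(0.036))] [178 179 178]
```

```bash
python3 -m pendant '[{"jaw":0.7,"linear":[-2.9,-0.22,0],"twist":0},{"jaw":0.7,"linear":[-2.9,-0.22,0],"twist":0},{"jaw":0.7,"linear":[-2.9,-0.22,0],"twist":0},{"jaw":0.7,"linear":[-2.9,-0.22,0],"twist":0},{"jaw":0.7,"linear":[-2.9,-0.22,0],"twist":0},{"jaw":0.7,"linear":[-2.9,-0.22,0],"twist":0},{"jaw":0.7,"linear":[-2.9,-0.22,0],"twist":0},{"jaw":0.7,"linear":[-2.9,-0.22,0],"twist":0},{"jaw":0.7,"linear":[-2.9,-0.22,0],"twist":0},{"jaw":0.7,"linear":[-2.9,-0.22,0],"twist":0},{"jaw":0.7,"linear":[-2.9,-0.22,0],"twist":0},{"jaw":0.7,"linear":[0,0,0],"twist":0}]'
python3 -m pendant '[{"jaw":0.7,"linear":[0,0,3],"twist":0},{"jaw":0.7,"linear":[0,0,3],"twist":0},{"jaw":0.7,"linear":[0,0,2],"twist":0},{"jaw":0.7,"linear":[0,0,0],"twist":0},{"jaw":0.7,"linear":[0,0,0],"twist":0}]'
```

```text
time: 11.15
position: [0.4876, -0.0006, 0.204]
tool_rot: [0.714, 0.7, -0.001, 0.001]
ft_force: [0.7, -0.3, 0.6]
grip_width: 0.0612
grip_force: 0.0
time: 11.57
position: [0.487, 0.0046, 0.1231]
tool_rot: [0.712, 0.702, -0.001, -0.001]
ft_force: [-0.0, 0.7, -0.2]
grip_width: 0.0608
grip_force: 0.0
```

```bash
python3 -m pendant '[{"jaw":0.7,"linear":[0.3,-0.1,1.5],"twist":0},{"jaw":0.7,"linear":[0.2,-0.1,1.5],"twist":0},{"jaw":0.7,"linear":[0,0,1.4],"twist":0},{"jaw":0.7,"linear":[0,0,0],"twist":0},{"jaw":0.5,"linear":[0,0,0],"twist":0},{"jaw":0.3,"linear":[0,0,0],"twist":0},{"jaw":0.1,"linear":[0,0,0],"twist":0},{"jaw":0,"linear":[0,0,0],"twist":0},{"jaw":0,"linear":[0,0,0],"twist":0},{"jaw":0,"linear":[0,0,0],"twist":0},{"jaw":0,"linear":[0,0,0],"twist":0},{"jaw":0,"linear":[0,0,0],"twist":0}]' 10
python3 -m pendant '[{"jaw":0,"linear":[0,0,0],"twist":0},{"jaw":0,"linear":[0,0,0],"twist":0},{"jaw":0,"linear":[0,0,0],"twist":0},{"jaw":0,"linear":[0,0,0],"twist":0},{"jaw":0,"linear":[0,0,0],"twist":0},{"jaw":0,"linear":[0,0,0],"twist":0}]' 10
```

```text
time: 12.57
position: [0.4858, 0.01, 0.0796]
tool_rot: [0.712, 0.702, 0.0, 0.0]
ft_force: [0.4, -0.2, -0.3]
grip_width: 0.0153
grip_force: 0.0
time: 13.07
position: [0.4832, 0.0102, 0.0793]
tool_rot: [0.712, 0.702, -0.002, -0.002]
ft_force: [-5.1, -1.8, 3.5]
grip_width: 0.005
grip_force: 10.0
```

```bash
python3 -m pendant '[{"jaw":0,"linear":[0,-0.2,0],"twist":0},{"jaw":0,"linear":[0,0,0],"twist":0},{"jaw":0,"linear":[0,0,0],"twist":0},{"jaw":0,"linear":[0,0,0],"twist":0}]' 45
python3 -m pendant '[{"jaw":0,"linear":[0,-0.2,0],"twist":0},{"jaw":0,"linear":[0,-0.3,0],"twist":0},{"jaw":0,"linear":[0,-0.3,0],"twist":0},{"jaw":0,"linear":[0,-0.3,0],"twist":0},{"jaw":0,"linear":[0,-0.3,0],"twist":0},{"jaw":0,"linear":[0,0,0],"twist":0},{"jaw":0,"linear":[0,0,0],"twist":0}]'
```

```text
time: 13.4
position: [0.4832, 0.0102, 0.0794]
tool_rot: [0.712, 0.702, -0.0, -0.001]
ft_force: [-2.3, -0.1, 0.1]
grip_width: 0.0044
grip_force: 45.0
time: 13.98
position: [0.475, 0.0094, 0.0795]
tool_rot: [0.712, 0.702, 0.003, 0.004]
ft_force: [8.6, 1.4, -10.5]
grip_width: 0.0047
grip_force: 45.2
```

```bash
python3 -m pendant '[{"jaw":0,"linear":[0,-0.2,0],"twist":0},{"jaw":0,"linear":[0,-0.3,0],"twist":0},{"jaw":0,"linear":[0,-0.3,0],"twist":0},{"jaw":0,"linear":[0,-0.3,0],"twist":0},{"jaw":0,"linear":[0,-0.2,0],"twist":0},{"jaw":0,"linear":[0,0,0],"twist":0},{"jaw":0,"linear":[0,0,0],"twist":0},{"jaw":0,"linear":[0,0,0],"twist":0}]'
python3 - <<'E'
from h import *
t=grab('top');s=grab('side')
a=t['color'][150:240,170:290];b=s['color'][170:290,180:320]
cv2.imwrite('pics/c6.png',np.vstack([cv2.resize(a,(400,300),interpolation=3),cv2.resize(b,(400,300),interpolation=3)]) if 0 else np.hstack([cv2.resize(a,None,fx=3.3,fy=3.3,interpolation=3),cv2.resize(b,None,fx=2.8,fy=2.475,interpolation=3)]))
E
```

```text
time: 14.65
position: [0.4642, 0.0091, 0.0795]
tool_rot: [0.712, 0.702, 0.005, 0.006]
ft_force: [10.8, 2.1, -15.0]
grip_width: 0.0048
grip_force: 45.2
```

View pics/c6.png

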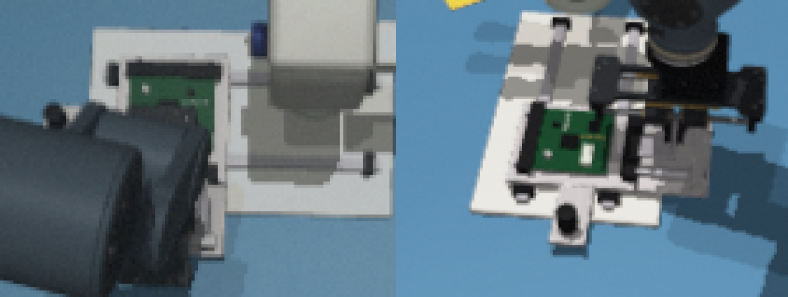

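The side view shows the jaw drawn back off the board, with the bar at about (630,150). The carriage is still on its stops at (523,195) and (607,200). I'll pull 1 mm more, then take the last close look at the edge and line.

```bash
python3 -m pendant '[{"jaw":0,"linear":[0,-0.1,0],"twist":0},{"jaw":0,"linear":[0,0,0],"twist":0},{"jaw":0,"linear":[0,0,0],"twist":0}]'
python3 - <<'E'
from h import *
s=grab('side'); im=s['color'].astype(int)
for _ in range(5): im+=cams.camera('side')['color']
im=(im/6).astype(np.uint8)
cv2.imwrite('pics/c7.png',cv2.resize(im[205:260,240:300],None,fx=10,fy=10,interpolation=cv2.INTER_CUBIC))
# predicted crop pixel for stand points, stand frame anchored on robot-frame line ~
R=fr([0,0,-.0135]); o=np.array([.4832,.0102])-R@[-.0965,0]
for nm,x,z in[('line',-.0785,.032),('edge@open',-.0785,.048),('edge closed',-.0585,.048)]:
    for y in(.056,.06,.065): print(nm,y,((proj(s,np.r_[o+R@[x,y],z])-[240,205]+.5)*10-.5).round(0))
E
```

```text
time: 15.0
position: [0.4635, 0.009, 0.0795]
tool_rot: [0.712, 0.702, 0.005, 0.006]
ft_force: [11.1, 0.6, -16.0]
grip_width: 0.0047
grip_force: 45.2
line 0.056 [266. 386.]
line 0.06 [265. 396.]
line 0.065 [264. 409.]
edge@open 0.056 [266. 358.]
edge@open 0.06 [265. 369.]
edge@open 0.065 [264. 382.]
edge closed 0.056 [204. 353.]
edge closed 0.06 [203. 364.]
edge closed 0.065 [201. 377.]
```

View pics/c7.png

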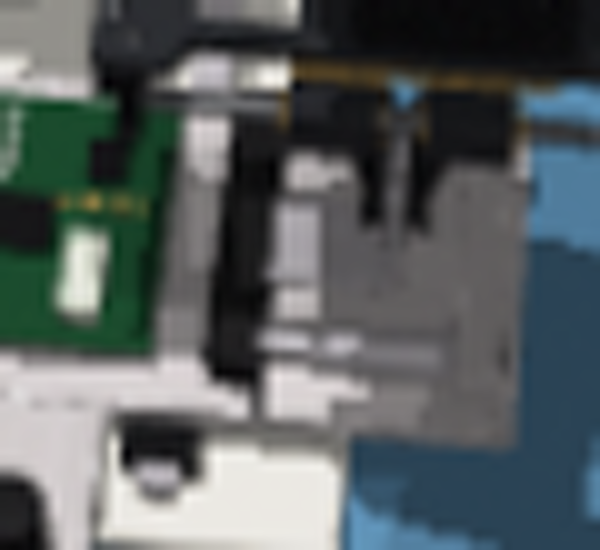

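The bar's back edge ends at about (257,372) and the engraved line shows below it at about (262,400), so they nearly coincide. I'll refine this to subpixel.

Run:
```python
from h import *
im=cams.camera('side')['color'].astype(float).mean(2)
for _ in range(7): im+=cams.camera('side')['color'].astype(float).mean(2)
im/=8
print('cols',list(range(258,276)))
for v in range(228,250): print(v,im[v,258:276].round().astype(int))
c=load('top')
```

```text
cols [258, 259, 260, 261, 262, 263, 264, 265, 266, 267, 268, 269, 270, 271, 272, 273, 274, 275]
228 [105 124 118  85  16  19  28  28  36  99 164 165 166 150  90  91  91  88]
229 [104 123 117  84  15  18  28  28  38 100 163 164 164 148  89  89  89  89]
230 [104 124 115  77  13  19  28  29  45 105 165 164 164 149  89  89  89  90]
231 [102 116 105  53  15  18  28  29  61 123 166 166 166 150  89  90  90  89]
232 [ 97  97  86  30  14  19  28  29  74 135 149 151 153 142  91  91  91  92]
233 [ 97  97  86  27  14  17  25  25  36  84 128 126 134 138  96  95  93  96]
234 [ 97  96  84  18  16  15  13  14  25 104 181 181 181 165  97  96  94  95]
235 [106 105  85  19  17  16  16  14  41 117 182 182 182 165  97  97  96  96]
236 [124 118  85  20  24  24  23  19  50 118 163 163 163 149  98  96  95  95]
237 [124 119  87  25  33  33  33  39  70 106 109 103  96  95  94  91  88  88]
238 [124 118  84  29  33  33  33  64 125 161 162 158 141 105 112 135 136 127]
239 [124 114  64  28  32  33  34  70 133 171 185 192 180 130 147 184 183 163]
240 [158 141  53  24  30  31  33  36  56  94  96 100 110 124 130 146 141 116]
241 [211 193 107  24  22  24  27  36  86 149 149 149 140 108 104 105 105  98]
242 [214 207 164  40  20  14  14  27 122 214 214 213 202 160 152 147 137 103]
243 [213 208 182 135 120  75  69  47 127 215 214 214 214 214 213 213 201 162]
244 [210 211 211 212 200 160 143  74 135 213 213 213 213 213 207 190 190 190]
245 [185 188 191 194 203 214 190  88 142 213 211 212 212 212 193 125 125 125]
246 [102 114 129 137 165 190 174  97 129 188 185 185 186 192 181 123 124 128]
247 [ 62  74  94 105 104 102 103 101  97 101 108 108 115 132 140 119 124 124]
248 [ 24  40  82 113 113 113 113 112 110 110 109 107 106 105 105 112 120  88]
249 [ 27  55 121 171 171 171 171 160 125 125 125 125 122 113 113 114 104  66]
```

```bash
python3 -m pendant '[{"jaw":0,"linear":[0,-0.06,0],"twist":0},{"jaw":0,"linear":[0,0,0],"twist":0},{"jaw":0,"linear":[0,0,0],"twist":0},{"jaw":0,"linear":[0,0,0],"twist":0},{"jaw":0,"linear":[0,0,0],"twist":0},{"jaw":0,"linear":[0,0,0],"twist":0}]'
python3 - <<'E'
from h import *
im=sum(cams.camera('side')['color'].astype(float).mean(2) for _ in range(4))/4
for v in (235,238,239,242,244,245): print(v,im[v,260:270].round().astype(int))
print(robot.get_obs()['position'])
E
```

```text
time: 16.2
position: [0.4631, 0.009, 0.0795]
tool_rot: [0.712, 0.702, 0.005, 0.006]
ft_force: [12.0, 1.3, -15.8]
grip_width: 0.0043
grip_force: 45.3
235 [ 94  18  18  16  14  13  42 117 182 182]
238 [ 84  31  33  34  33  44 103 160 158 159]
239 [ 70  29  33  33  34  53 113 167 177 191]
242 [165  50  20  14  13  21 121 213 214 214]
244 [211 212 200 160 144  72 133 213 212 213]
245 [193 194 199 204 191  88 142 214 214 212]
[0.46308501 0.00898428 0.07947925]
```

```bash
python3 -c "
from rig import robot
print(robot.hand_in())"
```

```text
the job is handed in; nothing more can be done
None
```

I slid the carriage to its end stop with the board still clamped, pulled the spring jaw back so its edge is on the engraved line to within about 1 mm, and handed the job in still holding it there (about 16 s of the 53 s used).

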